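# Shim the rocking snap press

### The job

The snap press rocks because the screw foot under its red-dotted corner is seized too short. Slide the green flat packer under that foot, then slide the orange tapered shim in on top of the packer, thin end first, just far enough that the foot bears firmly on it while the press stays level, and let go. Then gently push down on the red-dotted corner with about a kilo's force to check that it no longer rocks, without shoving the press along the bench or disturbing the other things.

Things in the scene. Friction and masses are not known exactly. Their poses are not given: they have to be found in the camera images.
- press: Grey hand snap press bolted to a loose plywood board on four screw feet, 3.2 kg in all. Origin: on the bench under the board's middle; x across the board, y along it to the press's open front, z up. Discs of the feet 25 mm across, centred at x +-70, y +-100 mm. Three stand on the bench, so the press rests level. The fourth (x -70, y +100, left and robot side) is too short; nothing else reaches below the board.
- corner (a point): The red dot, 20 mm across, on the board's top, 48 mm above the bench, straight above the middle of the short foot. Axes as the press's. That foot ends some 8.5 to 15.5 mm above the bench; just how high is not known. A push of 3 to 5 N down here rocks the press until the foot meets the bench. Hard once supported: come down on it at under 10 mm/s.
- board_mid (a point): Middle of the board's top, axes as the press's. Plywood, 180 mm (x) x 240 mm (y) x 18 mm, its underside 30 mm and its top 48 mm above the bench.
- head (a point): In the press's head above its ram, 251 mm above the bench, axes as the press's. Head and column are 48 mm wide (x) and run back (-y) from here; the lever on the +x side rises to 345 mm; the base casting below is 96 mm wide.
- packer: Loose flat green plastic packer, 100 mm (x) x 36 mm (y) x 5 mm thick, 30 g, lying flat on the bench; origin at the centre of its underside.
- wedge: Loose orange tapered shim, 200 mm (x) x 36 mm (y), 50 g, lying on its flat underside, origin at that side's centre. 2 mm thick at the thin end (x +100), evenly growing to 14 mm at the thick end (x -100). Self-locking: it stays where left. On the packer, once it touches the foot, sliding it in needs a growing force: some 5 to 9 N seats it well, over 12 N it starts to shove or lift the press.
- mallet: Wooden mallet lying on the bench, head 62 mm thick and 110 mm long, handle 190 mm; origin under its handle. Leave alone.
- sanding_block: Black and white sanding block, 100 x 50 x 28 mm; origin at the centre of its underside. Leave alone.
- spare_packer: Blue packer, 100 x 36 x 12 mm, not needed; origin at the centre of its underside. Leave alone.
- pincushion: Red tomato pincushion, 64 mm across, 40 mm high; origin at the centre of its underside. Leave alone.
- glue_pot: White glue pot with green cap, 52 mm across, 60 mm high; origin at the centre of its underside. Leave alone.
- snap_box: Pale open box of snaps, 150 x 100 x 45 mm; origin at the centre of its underside. Leave alone.
- snips_tray: Black tray with yellow thread snips, 130 x 95 x 40 mm; origin at the centre of its underside. Leave alone.
Mind the look-alikes: they are no part of the job. There is more than one size of the packer; the job needs the smallest.

How it is judged (in metres and radians):
On the way, in this order (a step that is already met when the one before it is completed fails the run):
1. the packer lies flat on the bench under the short foot, let go (x of corner in the frame of packer between -0.04 and 0.04 m and y of corner in the frame of packer between -0.011 and 0.011 m and height (world z) of packer below 0.003 m and angle between packer's own z axis and vertical below 0.03 rad and contact force between the fingers and packer below 0.2 N), for 0.2 s.
2. the tapered shim lies on the packer under the short foot, the foot bears on it, the press is level, the shim is let go (x of corner in the frame of packer between -0.04 and 0.04 m and y of corner in the frame of packer between -0.011 and 0.011 m and height (world z) of packer below 0.003 m and angle between each of packer, wedge's own z axis and vertical below 0.03 rad and x of corner in the frame of wedge between -0.07 and 0.09 m and y of corner in the frame of wedge between -0.011 and 0.011 m and height (world z) of wedge between 0.003 and 0.0075 m and contact force between wedge and press above 2 N and angle between press's own z axis and vertical below 0.003 rad and contact force between the fingers and wedge below 0.2 N), for 0.2 s.
3. the fingers push down on the red-dotted corner with more than 6 N and it stays up (contact force between the fingers and press above 6 N and horizontal distance between the grasp point and corner below 0.045 m and height (world z) of corner above 0.0465 m), for 0.2 s.
At the end, for the whole second after the job is handed in: Packer flat on the bench and tapered shim on it, both under the short foot (its middle within 11 mm sideways of theirs, 40 mm lengthwise of the packer's), foot bearing on the shim with over 2 N, press level within 0.003 rad (0.5 mm at the foot), all at rest (x of corner in the frame of packer between -0.04 and 0.04 m and y of corner in the frame of packer between -0.011 and 0.011 m and height (world z) of packer below 0.003 m and angle between each of packer, wedge's own z axis and vertical below 0.03 rad and x of corner in the frame of wedge between -0.07 and 0.09 m and y of corner in the frame of wedge between -0.011 and 0.011 m and height (world z) of wedge between 0.003 and 0.0075 m and contact force between wedge and press above 2 N and angle between press's own z axis and vertical below 0.003 rad and height (world z) of corner above 0.047 m and linear speed of each of press, wedge below 0.01 m/s); the robot touches nothing.
It fails at once if the press shoved more than 3 mm along the bench (distance of press from where it was at the start of the episode above 0.003 m).
It fails at once if the shim rammed: more than 25 N between it and the press while it is held (contact force between wedge and press above 25 N and contact force between the fingers and wedge above 0.5 N).
It fails at once if the press struck or pushed by the fingers with more than 100 N (contact force between the fingers and press above 100 N).
It fails at once if a bystander moved more than 25 mm (distance of any of mallet, sanding_block, spare_packer, pincushion, glue_pot, snap_box, snips_tray from where it was at the start of the episode above 0.025 m).
It also fails if it takes over 69 s, if anything falls off the work surface, if the arm or the gripper's body presses on something with over 40 N, if the wrist force passes 120 N, or if a joint passes its speed limit or range.

### The arm

A 6-joint arm with a two-finger parallel gripper is mounted at the origin on the work surface. World frame = base frame: x ahead of the robot, y to its left, z up, the work surface at z = 0. Lengths are in m, angles in degrees, forces in N, time in s.
With the tool pointing down it reaches from about 0.375 to 0.9 m from the base axis. Payload 3.1 kg.
Tool frame: the origin (TCP) lies at the very end of the fingers, on their centre line; the grasp point (between the pads) lies bot.grip_point_offset behind it (bot.grip_point_offset is the distance from the TCP to the grasp point, in m); z points along the fingers, y is the line along which they close (so a half turn about z gives the same grasp; the last joint's range is limited). The gripper opens to 87 mm and grips with 3 to 60 N. Pads are 19 mm wide; open, the fingers measure 117 mm over their backs; the gripper's body (75 mm by 190 mm) begins 51 mm behind the grasp point.
Start: joints at [60.819, 30.224, 82.088, -0, 67.689, -10.227], TCP at [0.203, 0.591, 0.193] pointing down, gripper open.
Joint ranges: [-176.69, 176.69], [-43.24, 126.21], [12.49, 139.97], [-82, 262], [0, 151.66], [-163.58, 163.58]. Speed limits (degrees/s): [159.86, 159.86, 180, 180, 180, 180].

### API

Orientations are given as a 3x3 rotation matrix whose columns are the frame's x, y, z axes.
In Python, from rig import bot, viewer, ticket gives the robot as it stands.
- The arm moves only by the tool servo_tool, never from a script. Its argument "targets" is a list of rows, each an object with "offset": the shift along the tool's x, y, z in m, a list of three; "dr": the turn, a rotation vector about the tool's x, y, z in degrees, a list of three. In form: [{"offset": [x, y, z], "dr": [ax, ay, az]}, ...]. A call has 1 to 20 rows; each row is the pose to reach, as a shift and turn from the pose commanded when the call began, along the tool's axes at that moment; what a row does not reach only later rows make up. A row lasts 1/12 s, in which the tool goes at most 41.7 mm and 7.16 degrees, less where a joint would pass 70% of its speed; a pose out of reach is approached as far as the arm can. A call with a gripper value outside its range is refused whole. "gripper" is the gripper command: -1 is fully open, 1 is shut, values between are in proportion, set as the call begins (left out, the last holds). The fingers move at their own pace and stop on an object; the grip force is fixed at half the most. Time passes only in rows, so rows that repeat a pose let the fingers close. It gives the time, the measured TCP pose, the force, the opening and the grip force at its end, in the units of the state.
- bot.read_state(): the state, without advancing time (a new reading comes with each control period).
- viewer.capture(name): name is "scene" or "top"; returns a dict with "color" (400x640x3 uint8, red, green, blue), "camera_matrix" (3x3 intrinsics, pixels), "R" (3x3) and "t" (3): a world point X has camera coordinates R X + t. Camera axes: x right, y down, z forward; pixel columns grow to the right and rows downward; lengths in m; the calibration is good to about 2 mm. A picture is of the moment at which its call begins. There is no depth.
- ticket.hand_in(): hands the job in; it is judged then, once.
The state is a dict: "time_s": time; "joint_positions": joint angles; "qvel": joint speeds; "tau": joint torques, N m; "position": TCP position; "tcp_rot": TCP orientation; "force": force on the tool from outside, world axes, zero at the start; "moment": the same for the moment, N m; "opening": opening from 0.0 (shut) to 1.0 (fully open); "grasp_force": force on a finger pad.
Only numpy, scipy, OpenCV 4.12 (cv2) and the standard library are available. Lean on these libraries where they do the work, as an engineer would, in place of code of your own. Each camera call takes 0.05 s, during which the arm holds its last target. There are 200 camera calls.

## Working session

There is one attempt and no reset: what is moved stays moved. The work goes in short steps, Python scripts to look and compute and a tool call to move; the robot and the scene stay as the last step left them, time stands still between calls to the robot, and variables do not carry over. Pictures are saved under pics/ and viewed, at most 10 in all, crops included, and the job is handed in when it is done.

Besides the shell and the picture viewer there is one more tool, called after "Emit:" as name(argument=value, ...), one argument or row to a line, values as JSON. servo_tool: Moves the arm, as the interface text tells. Its arguments: {"type":"object","properties":{"targets":{"type":"array"},"gripper":{"type":"number"}},"required":["targets"]}

```bash
ls; mkdir -p pics
cat > h.py <<'E'
import numpy as np, cv2
from rig import bot, viewer, ticket
def cap(n):
    return viewer.capture(n)
def ray(c,u,v,z):
    d=np.linalg.inv(c["camera_matrix"])@np.array([u,v,1.]); R=np.array(c["R"]);t=np.array(c["t"])
    o=-R.T@t; d=R.T@d; return o+d*(z-o[2])/d[2]
def proj(c,X):
    p=c["camera_matrix"]@(np.array(c["R"])@np.array(X)+np.array(c["t"])); return p[:2]/p[2]
def save(im,f): cv2.imwrite("pics/"+f,cv2.cvtColor(im,cv2.COLOR_RGB2BGR))
E
python3 - <<'E'
from h import *
for n in("scene","top"):
    c=cap(n); save(c["color"],n+".png"); print(n,-np.array(c["R"]).T@c["t"])
s=bot.read_state(); print(bot.grip_point_offset,s)
E
```

```text
pics
scene [1.25668629 0.254924   1.02986513]
top [0.25650374 0.01217857 1.61074618]
0.0187 {'time_s': 0.1, 'joint_positions': array([ 6.08204538e+01,  3.02759536e+01,  8.21474775e+01, -1.34282924e-03,
        6.76895410e+01, -1.02281206e+01]), 'qvel': array([-0.03200133, -0.10258446, -0.16961257,  0.01071913, -0.05504276,
       -0.02727711]), 'tau': array([-9.50474750e-04, -4.40989208e+01, -1.77151537e+01,  6.34275028e-02,
        5.33801015e-02, -4.48185403e-05]), 'position': array([0.20261741, 0.59050026, 0.19225343]), 'tcp_rot': array([[-9.45796989e-01,  3.24757091e-01, -9.42383890e-04],
       [ 3.24758292e-01,  9.45795460e-01, -1.73208400e-03],
       [ 3.28795844e-04, -1.94424681e-03, -9.99998056e-01]]), 'force': array([ 0.33136051, -0.12932437,  0.53345668]), 'moment': array([-0.02446635,  0.03499977,  0.00048086]), 'grasp_force': 0.0, 'opening': 0.9992005276582354}
```

View pics/scene.png

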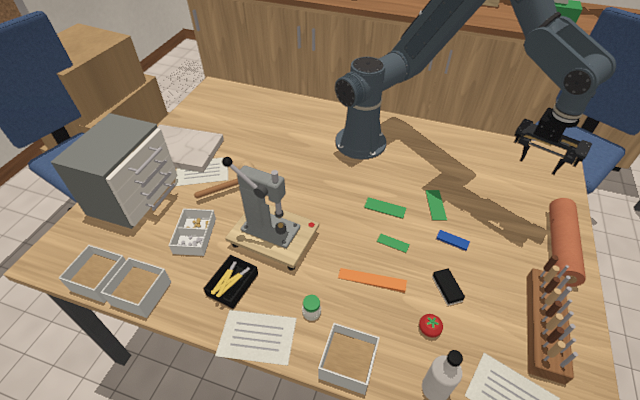

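View pics/top.png

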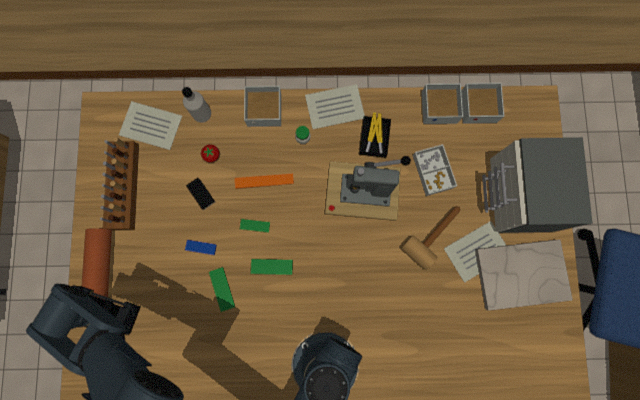

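The top view shows three green strips, at (255,225), (272,267) and (222,288). The one at (255,225) is clearly the shortest, so it fits "the smallest". The blue one at (201,247) is the spare. The wedge is at (264,181) and the red dot at (332,207). I'll confirm in a crop and measure.

```bash
cat >> h.py <<'E'
def blobs(c,kind,amin=25):
    h=cv2.cvtColor(c["color"],cv2.COLOR_RGB2HSV)
    lo,hi={"green":((50,100,50),(80,255,255)),"orange":((5,205,150),(15,255,255)),"red":((0,170,120),(4,255,255))}[kind]
    m=cv2.inRange(h,lo,hi); cs,_=cv2.findContours(m,cv2.RETR_EXTERNAL,cv2.CHAIN_APPROX_NONE)
    return [x for x in cs if cv2.contourArea(x)>amin]
def rect(c,cn,z):
    p=np.array([ray(c,u,v,z)[:2] for u,v in cn[:,0]],np.float32)*1000
    return cv2.minAreaRect(p)
E
python3 - <<'E'
from h import *
cs={n:cap(n) for n in("scene","top")}
for n,c in cs.items():
    for k,z,a in(("green",.005,40),("orange",.008,60),("red",.048,5)):
        for b in blobs(c,k,a):
            u=b[:,0].mean(0); r=rect(c,b,z); print(n,k,u.round(),np.round(r[0],1),np.round(r[1],1),round(r[2],1))
t=cs["top"]["color"][150:275,180:405]; s=cs["scene"]["color"][180:300,225:425]
a=cv2.resize(t,(800,444),interpolation=cv2.INTER_CUBIC); save(a,"c1.png")
b=cv2.resize(s,(800,480),interpolation=cv2.INTER_CUBIC); save(b,"c2.png")
E
```

```text
scene green [311. 303.] [744.9  57.1] [49.7 42.7] 19.0
scene green [393. 243.] [461.8 232.3] [96.1 35.1] 81.8
scene green [385. 207.] [321.8 174.9] [134.9  50. ] 87.6
scene green [436. 205.] [249.8 338.6] [136.5  49.2] 18.3
scene green [569.   9.] [-1711.5   909.6] [156.4 364.8] 84.7
scene red [431. 325.] [724.7 381.6] [59.1 58.5] 57.0
scene red [311. 224.] [509.4 -29.2] [15.2 10.2] 76.5
top green [222. 289.] [248.3 333.4] [136.4  49.3] 17.6
top green [271. 266.] [319.6 168.9] [137.2  48.5] 87.4
top green [255. 225.] [458.3 226.1] [98.3 33. ] 82.6
top green [302. 132.] [783.5  61.3] [42.  43.8] 89.2
top orange [264. 180.] [612.3 194.9] [ 34.4 197.1] 3.3
top red [331. 208.] [505.7 -33.1] [13.3 13.4] 88.7
```

View pics/c1.png

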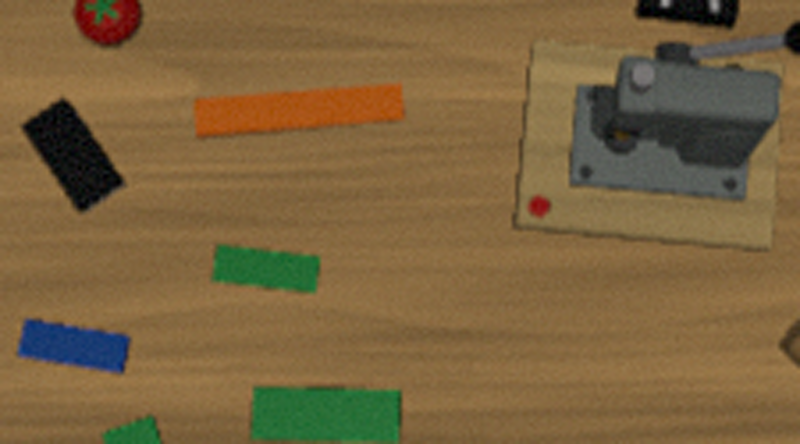

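View pics/c2.png

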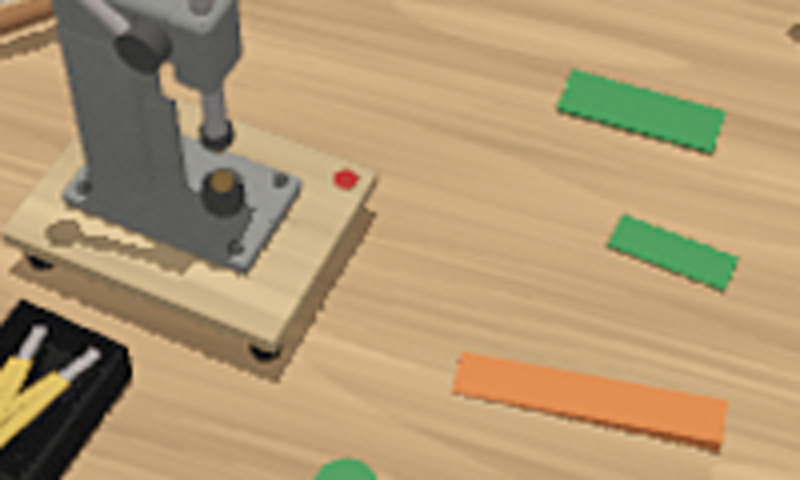

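The crops confirm that the packer at (255,225) in the top view is 98×33 mm; the other two greens are about 137×49. The wedge's thick end faces away from the press, with its side face visible at (722,425) in crop c2. The board corners in c1 are at about (533,42), (780,65), (770,248) and (516,226).

```bash
cat >> h.py <<'E'
from scipy.spatial.transform import Rotation as Ro
def plan(pos,ang):
    "offset/dr in tool axes to bring TCP to pos, tool down, closing axis at world angle ang (deg)"
    s=bot.read_state(); R=s["tcp_rot"]; a=np.radians(ang)
    y=np.array([np.cos(a),np.sin(a),0]); z=np.array([0,0,-1.]); T=np.c_[np.cross(y,z),y,z]
    print("off",(R.T@(np.array(pos)-s["position"])).round(4),"dr",Ro.from_matrix(R.T@T).as_rotvec(degrees=True).round(2))
E
python3 - <<'E'
from h import *
c=cap("top")
q=[ray(c,180+u/3.556,150+v/3.556,.048)[:2] for u,v in((533,42),(780,65),(770,248),(516,226))]
q=np.array(q);print(q.round(3),q.mean(0))
for a,b in((1,0),(2,3)): d=q[a]-q[b]; print(np.degrees(np.arctan2(*d[::-1])))
for a,b in((0,3),(1,2)): d=q[a]-q[b]; print(np.degrees(np.arctan2(*d[::-1])))
plan((.464,.260,.10),-7.8)
E
```

```text
[[ 0.663 -0.033]
 [ 0.637 -0.266]
 [ 0.463 -0.249]
 [ 0.487 -0.013]] [ 0.56254218 -0.14013861]
-96.44032258329332
-96.00455220140782
-6.347345679744148
-5.680712203021724
off [-0.3545 -0.228   0.0929] dr [-5.000e-02  3.000e-02  7.885e+01]
```

Emit:
servo_tool(
  targets=[
    {"offset":[-0.3545,-0.228,0.093],"dr":[0,0,78.9]},
    {"offset":[-0.3545,-0.228,0.093],"dr":[0,0,78.9]},
    {"offset":[-0.3545,-0.228,0.093],"dr":[0,0,78.9]},
    {"offset":[-0.3545,-0.228,0.093],"dr":[0,0,78.9]},
    {"offset":[-0.3545,-0.228,0.093],"dr":[0,0,78.9]},
    {"offset":[-0.3545,-0.228,0.093],"dr":[0,0,78.9]},
    {"offset":[-0.3545,-0.228,0.093],"dr":[0,0,78.9]},
    {"offset":[-0.3545,-0.228,0.093],"dr":[0,0,78.9]},
    {"offset":[-0.3545,-0.228,0.093],"dr":[0,0,78.9]},
    {"offset":[-0.3545,-0.228,0.093],"dr":[0,0,78.9]},
    {"offset":[-0.3545,-0.228,0.093],"dr":[0,0,78.9]},
    {"offset":[-0.3545,-0.228,0.093],"dr":[0,0,78.9]},
    {"offset":[-0.3545,-0.228,0.093],"dr":[0,0,78.9]},
    {"offset":[-0.3545,-0.228,0.093],"dr":[0,0,78.9]},
    {"offset":[-0.3545,-0.228,0.093],"dr":[0,0,78.9]},
  ],
  gripper=-0.4,
)

```text
time_s: 1.5
position: [0.4632, 0.2614, 0.1004]
tcp_rot: [[0.133, 0.991, -0.0], [0.991, -0.133, 0.0], [0.0, -0.0, -1.0]]
force: [-0.4, -0.3, 0.0]
opening: 0.695
grasp_force: 0.0
```

Emit:
servo_tool(
  targets=[
    {"offset":[0,0,0.03],"dr":[0,0,0]},
    {"offset":[0,0,0.055],"dr":[0,0,0]},
    {"offset":[0,0,0.075],"dr":[0,0,0]},
    {"offset":[0,0,0.088],"dr":[0,0,0]},
    {"offset":[0,0,0.095],"dr":[0,0,0]},
    {"offset":[0,0,0.0975],"dr":[0,0,0]},
    {"offset":[0,0,0.0975],"dr":[0,0,0]},
    {"offset":[0,0,0.0975],"dr":[0,0,0]},
  ],
)

```text
time_s: 2.17
position: [0.4645, 0.261, 0.0034]
tcp_rot: [[0.135, 0.991, 0.001], [0.991, -0.135, 0.0], [0.001, 0.001, -1.0]]
force: [0.0, -0.9, -0.9]
opening: 0.701
grasp_force: 0.0
```

Run:
```python
from h import *
c=cap("scene"); print(bot.read_state()["position"])
save(cv2.resize(c["color"][170:300,280:460],(720,520),interpolation=cv2.INTER_CUBIC),"g1.png")
```

```text
[0.46477696 0.26091306 0.00357973]
```

View pics/g1.png

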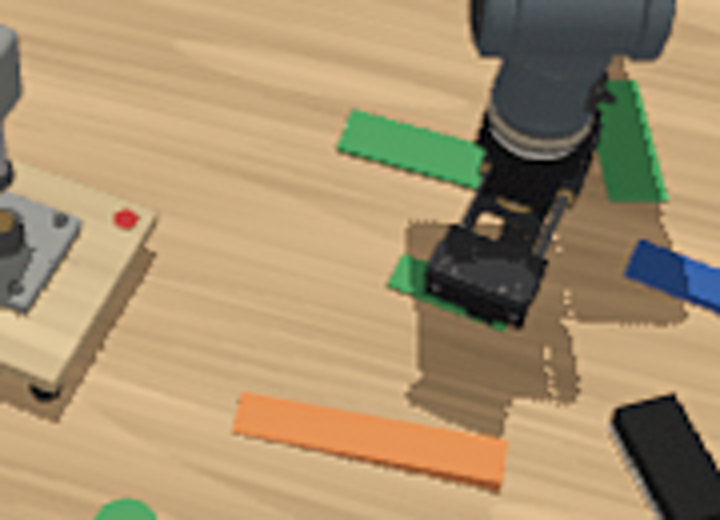

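The fingers straddle the packer's outer end, with the packer strip showing at (400,275) and (490,320). I'll lower slightly and close.

Emit:
servo_tool(
  targets=[
    {"offset":[0,0,0.0012],"dr":[0,0,0]},
    {"offset":[0,0,0.0012],"dr":[0,0,0]},
    {"offset":[0,0,0.0012],"dr":[0,0,0]},
    {"offset":[0,0,0.0012],"dr":[0,0,0]},
    {"offset":[0,0,0.0012],"dr":[0,0,0]},
    {"offset":[0,0,0.0012],"dr":[0,0,0]},
    {"offset":[0,0,0.0012],"dr":[0,0,0]},
    {"offset":[0,0,0.0012],"dr":[0,0,0]},
  ],
  gripper=1,
)

```text
time_s: 2.88
position: [0.4642, 0.2603, 0.0014]
tcp_rot: [[0.137, 0.991, -0.0], [0.991, -0.137, 0.0], [0.0, -0.0, -1.0]]
force: [0.7, 0.6, -0.7]
opening: 0.174
grasp_force: 0.0
```

Run:
```python
from h import *
c=cap("scene"); s=bot.read_state(); print(s["position"],s["opening"],s["grasp_force"])
for b in blobs(c,"green",15): r=rect(c,b,.005); print(np.round(r[0]),np.round(r[1]),r[2])
save(cv2.resize(c["color"][200:290,340:460],(800,600),interpolation=cv2.INTER_CUBIC),"g2.png")
```

```text
[0.46417741 0.26028134 0.00139752] 0.13133252677143953 0.0
[694. 390.] [26. 25.] 18.773401260375977
[745.  57.] [50. 43.] 18.976213455200195
[463. 231.] [95. 35.] 80.372802734375
[321. 167.] [121.  50.] 87.51921844482422
[250. 338.] [136.  48.] 18.277360916137695
[-1678.   832.] [299. 456.] 82.542236328125
```

View pics/g2.png

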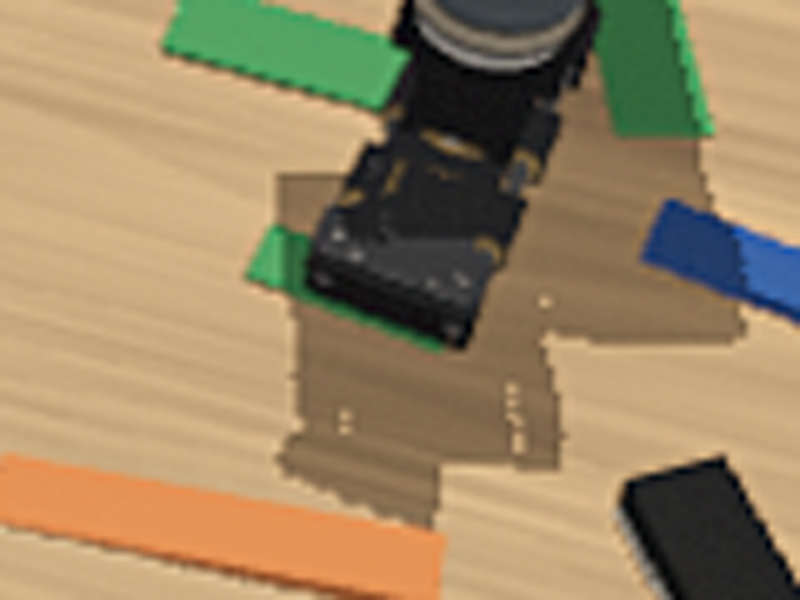

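The packer's front edge still shows at (350,320), and it's unclear whether it is held. I'll let the fingers finish closing.

Emit:
servo_tool(
  targets=[
    {"offset":[0,0,0],"dr":[0,0,0]},
    {"offset":[0,0,0],"dr":[0,0,0]},
    {"offset":[0,0,0],"dr":[0,0,0]},
    {"offset":[0,0,0],"dr":[0,0,0]},
    {"offset":[0,0,0],"dr":[0,0,0]},
  ],
)

```text
time_s: 3.35
position: [0.4642, 0.2603, 0.0014]
tcp_rot: [[0.137, 0.991, 0.0], [0.991, -0.137, 0.0], [0.0, 0.0, -1.0]]
force: [0.3, 0.6, -0.5]
opening: 0.006
grasp_force: 0.0
```

Run:
```python
from h import *
c=cap("scene"); s=bot.read_state(); R=s["tcp_rot"];p=s["position"]
f=lambda X:((proj(c,X)-[340,200])*6.667).round()
print("tcp",f(p))
for dz in(-.0187,-.07): 
  for dx in(-.0375,.0375): print(dz,[f(p+R@np.array([dx,dy,dz])).tolist() for dy in(-.095,-.03,.03,.095)])
for n in("scene","top"):
    c=cap(n);print(n,proj(c,p))
save(cv2.resize(c["color"][170:330,150:350],(800,600),interpolation=cv2.INTER_CUBIC),"g3.png")
```

```text
tcp [409. 307.]
-0.0187 [[405.0, 119.0], [361.0, 211.0], [318.0, 301.0], [269.0, 405.0]]
-0.0187 [[551.0, 172.0], [511.0, 267.0], [472.0, 360.0], [426.0, 468.0]]
-0.07 [[421.0, 51.0], [376.0, 143.0], [333.0, 234.0], [282.0, 339.0]]
-0.07 [[572.0, 104.0], [531.0, 200.0], [491.0, 294.0], [445.0, 403.0]]
scene [401.35825177 246.10465965]
top [244.37349684 223.73531082]
```

View pics/g3.png

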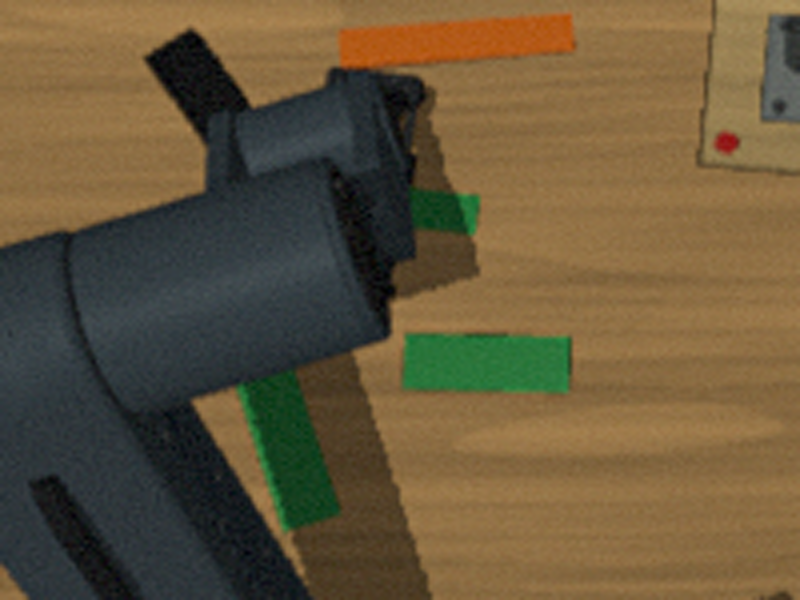

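The top view shows the packer unmoved, its end at (445,210) in g3, although the fingers closed completely. They must have closed above it, so I'll probe downward to find the true tip height.

Emit:
servo_tool(
  targets=[
    {"offset":[0,0,0.0005],"dr":[0,0,0]},
    {"offset":[0,0,0.001],"dr":[0,0,0]},
    {"offset":[0,0,0.0015],"dr":[0,0,0]},
    {"offset":[0,0,0.0015],"dr":[0,0,0]},
  ],
)

```text
time_s: 3.83
position: [0.4641, 0.2603, -0.0002]
tcp_rot: [[0.137, 0.991, -0.0], [0.991, -0.137, -0.0], [-0.0, -0.0, -1.0]]
force: [-0.6, 0.0, 0.0]
opening: 0.007
grasp_force: 0.0
```

Emit:
servo_tool(
  targets=[
    {"offset":[0,0,0.0005],"dr":[0,0,0]},
    {"offset":[0,0,0.001],"dr":[0,0,0]},
    {"offset":[0,0,0.0015],"dr":[0,0,0]},
    {"offset":[0,0,0.002],"dr":[0,0,0]},
    {"offset":[0,0,0.002],"dr":[0,0,0]},
  ],
)

```text
time_s: 4.25
position: [0.4641, 0.2603, -0.0022]
tcp_rot: [[0.137, 0.991, -0.0], [0.991, -0.137, -0.0], [-0.0, -0.0, -1.0]]
force: [0.5, 0.8, 0.3]
opening: 0.003
grasp_force: 0.0
```

Emit:
servo_tool(
  targets=[
    {"offset":[0,0,0.001],"dr":[0,0,0]},
    {"offset":[0,0,0.002],"dr":[0,0,0]},
    {"offset":[0,0,0.003],"dr":[0,0,0]},
    {"offset":[0,0,0.003],"dr":[0,0,0]},
  ],
)

```text
time_s: 4.58
position: [0.4641, 0.2603, -0.0053]
tcp_rot: [[0.137, 0.991, -0.0], [0.991, -0.137, -0.0], [-0.0, -0.0, -1.0]]
force: [-0.0, -0.7, 0.3]
opening: 0.008
grasp_force: 0.0
```

Emit:
servo_tool(
  targets=[
    {"offset":[0,0,0.001],"dr":[0,0,0]},
    {"offset":[0,0,0.002],"dr":[0,0,0]},
    {"offset":[0,0,0.003],"dr":[0,0,0]},
    {"offset":[0,0,0.003],"dr":[0,0,0]},
  ],
)

```text
time_s: 4.92
position: [0.464, 0.2603, -0.0083]
tcp_rot: [[0.137, 0.991, -0.0], [0.991, -0.137, -0.0], [-0.0, -0.0, -1.0]]
force: [-0.5, 0.5, -0.4]
opening: 0.004
grasp_force: 0.0
```

Emit:
servo_tool(
  targets=[
    {"offset":[0,0,0.001],"dr":[0,0,0]},
    {"offset":[0,0,0.002],"dr":[0,0,0]},
    {"offset":[0,0,0.003],"dr":[0,0,0]},
    {"offset":[0,0,0.003],"dr":[0,0,0]},
  ],
)

```text
time_s: 5.25
position: [0.4641, 0.2603, -0.0113]
tcp_rot: [[0.137, 0.991, -0.0], [0.991, -0.137, -0.0], [-0.0, -0.0, -1.0]]
force: [0.5, 0.7, -0.0]
opening: 0.005
grasp_force: 0.0
```

Run:
```python
from h import *
c=cap("scene"); s=bot.read_state(); print(s["force"],s["joint_positions"])
for b in blobs(c,"green",15):
    r=rect(c,b,.005)
    if abs(r[0][0]-463)<15: print(np.round(r[0]),np.round(r[1]),r[2])
im=c["color"][170:290,330:490]
save(cv2.resize(im,(800,600),interpolation=cv2.INTER_CUBIC),"g4.png")
```

```text
[ 1.35860128 -0.00502151  0.53835158] [1.72467934e+01 4.19783304e+01 1.03613283e+02 9.26220728e-04
 3.44229614e+01 2.50991613e+01]
[457. 197.] [26. 33.] 85.62142181396484
```

View pics/g4.png

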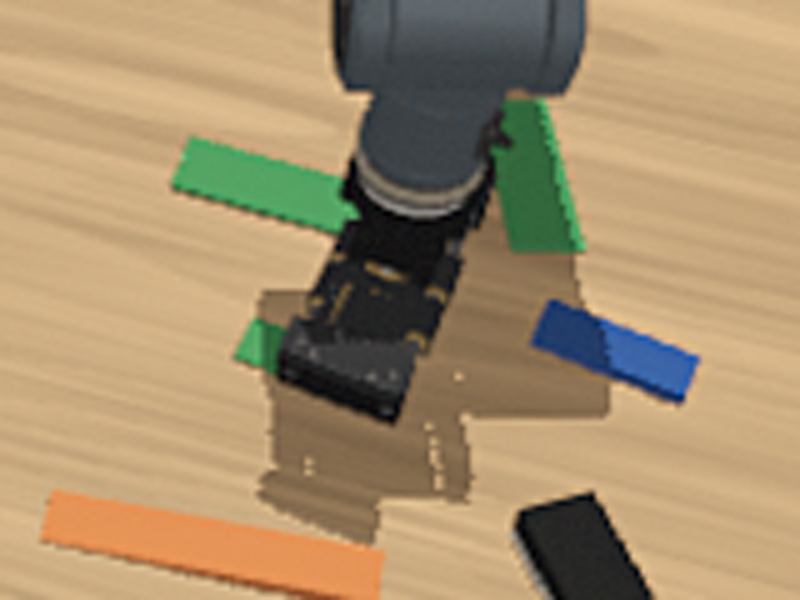

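The gripper now just covers the packer's front edge and there is still no contact, so the tip must be higher than the reading says. I'll keep probing.

Emit:
servo_tool(
  targets=[
    {"offset":[0,0,0.001],"dr":[0,0,0]},
    {"offset":[0,0,0.002],"dr":[0,0,0]},
    {"offset":[0,0,0.003],"dr":[0,0,0]},
    {"offset":[0,0,0.004],"dr":[0,0,0]},
    {"offset":[0,0,0.004],"dr":[0,0,0]},
  ],
)

```text
time_s: 5.72
position: [0.464, 0.2603, -0.0153]
tcp_rot: [[0.137, 0.991, -0.0], [0.991, -0.137, -0.0], [-0.0, -0.0, -1.0]]
force: [-1.0, -0.8, 0.2]
opening: 0.006
grasp_force: 0.0
```

Emit:
servo_tool(
  targets=[
    {"offset":[0,0,0.001],"dr":[0,0,0]},
    {"offset":[0,0,0.002],"dr":[0,0,0]},
    {"offset":[0,0,0.003],"dr":[0,0,0]},
    {"offset":[0,0,0.004],"dr":[0,0,0]},
    {"offset":[0,0,0.004],"dr":[0,0,0]},
  ],
)

```text
time_s: 6.13
position: [0.464, 0.2603, -0.0193]
tcp_rot: [[0.137, 0.991, -0.0], [0.991, -0.137, -0.0], [-0.0, -0.0, -1.0]]
force: [-0.8, -0.5, 0.3]
opening: 0.002
grasp_force: 0.0
```

Emit:
servo_tool(
  targets=[
    {"offset":[0,0,0.001],"dr":[0,0,0]},
    {"offset":[0,0,0.002],"dr":[0,0,0]},
    {"offset":[0,0,0.003],"dr":[0,0,0]},
    {"offset":[0,0,0.004],"dr":[0,0,0]},
    {"offset":[0,0,0.004],"dr":[0,0,0]},
  ],
)

```text
time_s: 6.55
position: [0.464, 0.2603, -0.0233]
tcp_rot: [[0.137, 0.991, -0.0], [0.991, -0.137, -0.0], [-0.0, -0.0, -1.0]]
force: [-0.0, 0.3, -0.5]
opening: 0.002
grasp_force: 0.0
```

Run:
```python
from h import *
c=cap("scene"); s=bot.read_state()
R=np.array([[-.9458,.3248,0],[.3248,.9458,0],[0,0,-1]]);p=np.array([.2026,.5905,.1923])
for dz in(0,-.04,-.07):
  print(dz,[proj(c,p+R@np.array([0,dy,dz])).round().tolist() for dy in(-.0585,0,.0585)])
im=cv2.imread("pics/scene.png")[95:195,490:610]
cv2.imwrite("pics/g5.png",cv2.resize(im,(720,600),interpolation=cv2.INTER_CUBIC))
print(s["joint_positions"])
```

```text
0 [[514.0, 164.0], [533.0, 172.0], [553.0, 181.0]]
-0.04 [[519.0, 155.0], [538.0, 163.0], [558.0, 171.0]]
-0.07 [[523.0, 147.0], [542.0, 155.0], [563.0, 163.0]]
[ 1.72488199e+01  4.32662017e+01  1.03758217e+02 -1.79081994e-03
  3.29922429e+01  2.50990514e+01]
```

View pics/g5.png

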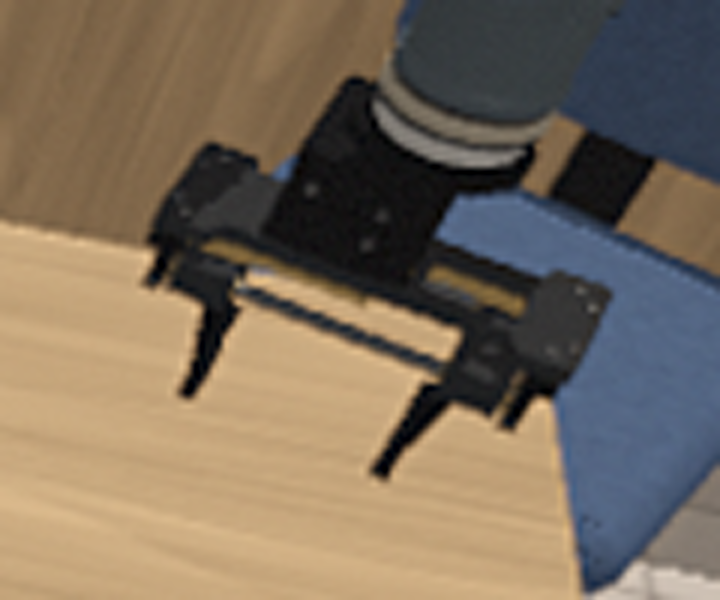

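The start picture shows the tips at about (521,160) and (553,174), roughly 25 mm higher than the reported TCP projects. So the reported z is biased. I'll continue probing in small steps.

Emit:
servo_tool(
  targets=[
    {"offset":[0,0,0.001],"dr":[0,0,0]},
    {"offset":[0,0,0.002],"dr":[0,0,0]},
    {"offset":[0,0,0.002],"dr":[0,0,0]},
  ],
)

```text
time_s: 6.85
position: [0.4643, 0.2604, -0.024]
tcp_rot: [[0.137, 0.991, 0.001], [0.991, -0.137, 0.0], [0.0, 0.001, -1.0]]
force: [-1.1, -0.3, 8.6]
opening: 0.003
grasp_force: 4.3
```

Contact came at reported z of about −0.0236. I'll raise, open, and check beside the packer.

Emit:
servo_tool(
  targets=[
    {"offset":[0,0,-0.006],"dr":[0,0,0]},
    {"offset":[0,0,-0.01],"dr":[0,0,0]},
    {"offset":[0,0,-0.01],"dr":[0,0,0]},
    {"offset":[0,0,-0.01],"dr":[0,0,0]},
    {"offset":[0,0,-0.01],"dr":[0,0,0]},
    {"offset":[0,0,-0.01],"dr":[0,0,0]},
    {"offset":[0,0,-0.01],"dr":[0,0,0]},
    {"offset":[0,0,-0.01],"dr":[0,0,0]},
    {"offset":[0,0,-0.01],"dr":[0,0,0]},
  ],
  gripper=-0.4,
)

```text
time_s: 7.6
position: [0.4641, 0.2603, -0.0152]
tcp_rot: [[0.137, 0.991, -0.0], [0.991, -0.137, -0.0], [-0.0, -0.0, -1.0]]
force: [0.4, 1.1, -0.2]
opening: 0.603
grasp_force: 0.0
```

Run:
```python
from h import *
c=cap("scene"); print(bot.read_state()["opening"])
for z in(.2158,.2208): print(ray(c,537.3,167,z))
```

```text
0.6417842414095533
[0.2029136  0.59404492 0.2158    ]
[0.20938589 0.59196203 0.2208    ]
```

Emit:
servo_tool(
  targets=[
    {"offset":[0,0,0.006],"dr":[0,0,0]},
    {"offset":[0,0,0.009],"dr":[0,0,0]},
    {"offset":[0,0,0.0105],"dr":[0,0,0]},
    {"offset":[0,0,0.0105],"dr":[0,0,0]},
  ],
)

```text
time_s: 7.98
position: [0.4637, 0.2601, -0.0262]
tcp_rot: [[0.137, 0.991, -0.001], [0.991, -0.137, -0.0], [-0.001, -0.001, -1.0]]
force: [-0.6, 0.2, 0.7]
opening: 0.698
grasp_force: 0.0
```

There's no contact at −26.2 beside the packer, so the earlier touch was the packer's top. True z is therefore the reading plus about 28.6 mm. Closing.

Emit:
servo_tool(
  targets=[
    {"offset":[0,0,0],"dr":[0,0,0]},
    {"offset":[0,0,0],"dr":[0,0,0]},
    {"offset":[0,0,0],"dr":[0,0,0]},
    {"offset":[0,0,0],"dr":[0,0,0]},
    {"offset":[0,0,0],"dr":[0,0,0]},
    {"offset":[0,0,0],"dr":[0,0,0]},
    {"offset":[0,0,0],"dr":[0,0,0]},
  ],
  gripper=1,
)

```text
time_s: 8.57
position: [0.4643, 0.2604, -0.0254]
tcp_rot: [[0.137, 0.991, 0.0], [0.991, -0.137, 0.0], [0.0, 0.0, -1.0]]
force: [-0.6, 0.9, 0.8]
opening: 0.387
grasp_force: 30.0
```

The packer is gripped. I'll lift it and carry it to in front of the short foot, still aligned with the press.

Run:
```python
from h import *
plan((.5213,.0982,-.0184),-6.1)
```

```text
off [-0.1529  0.0786 -0.007 ] dr [ 0.02 -0.01 -1.75]
```

Emit:
servo_tool(
  targets=[
    {"offset":[0,0,-0.008],"dr":[0,0,0]},
    {"offset":[-0.03,0.015,-0.008],"dr":[0,0,-0.5]},
    {"offset":[-0.06,0.03,-0.008],"dr":[0,0,-1]},
    {"offset":[-0.09,0.046,-0.008],"dr":[0,0,-1.75]},
    {"offset":[-0.12,0.062,-0.008],"dr":[0,0,-1.75]},
    {"offset":[-0.145,0.075,-0.008],"dr":[0,0,-1.75]},
    {"offset":[-0.153,0.0786,-0.008],"dr":[0,0,-1.75]},
    {"offset":[-0.153,0.0786,-0.008],"dr":[0,0,-1.75]},
    {"offset":[-0.153,0.0786,-0.008],"dr":[0,0,-1.75]},
    {"offset":[-0.153,0.0786,-0.008],"dr":[0,0,-1.75]},
  ],
)

```text
time_s: 9.4
position: [0.52, 0.0992, -0.0174]
tcp_rot: [[0.105, 0.994, -0.001], [0.994, -0.105, 0.0], [0.0, -0.001, -1.0]]
force: [0.3, 0.5, 0.4]
opening: 0.392
grasp_force: 30.0
```

Run:
```python
from h import *
for n in("scene","top"):
    c=cap(n)
    for b in blobs(c,"green",15):
        p=np.array([ray(c,u,v,.014)[:2] for u,v in b[:,0]])*1000
        m=p.mean(0)
        if 440<m[0]<560 and -60<m[1]<200:
            r=cv2.minAreaRect(p.astype(np.float32));print(n,np.round(r[0]),np.round(r[1]),round(r[2],1),"minY",p[p[:,1]<p[:,1].min()+3].mean(0).round(1))
    for b in blobs(c,"red",4):
        r=rect(c,b,.048)
        if r[0][1]<100: print("dot",np.round(r[0],1))
s=bot.read_state();print(s["position"],s["opening"])
plan((.5213,.0982,-.0245),-6.1)
```

```text
scene [514.  28.] [13. 36.] 73.9 minY [519.  23.]
dot [509.7 -28.1]
top [511.  32.] [34. 33.] 82.2 minY [513.7  16.7]
dot [507.3 -33.1]
[ 0.52008208  0.09953515 -0.01753428] 0.39003938699690366
off [-0.0012  0.0014  0.007 ] dr [-0.06 -0.01  0.11]
```

Emit:
servo_tool(
  targets=[
    {"offset":[0,0.002,0.004],"dr":[0,0,0]},
    {"offset":[0,0.002,0.007],"dr":[0,0,0]},
    {"offset":[-0.01,0.002,0.007],"dr":[0,0,0]},
    {"offset":[-0.02,0.002,0.007],"dr":[0,0,0]},
    {"offset":[-0.03,0.002,0.007],"dr":[0,0,0]},
    {"offset":[-0.04,0.002,0.007],"dr":[0,0,0]},
    {"offset":[-0.05,0.002,0.007],"dr":[0,0,0]},
    {"offset":[-0.06,0.002,0.007],"dr":[0,0,0]},
    {"offset":[-0.07,0.002,0.007],"dr":[0,0,0]},
    {"offset":[-0.076,0.002,0.007],"dr":[0,0,0]},
    {"offset":[-0.076,0.002,0.007],"dr":[0,0,0]},
    {"offset":[-0.076,0.002,0.0078],"dr":[0,0,0]},
    {"offset":[-0.076,0.002,0.0078],"dr":[0,0,0]},
  ],
)

```text
time_s: 10.58
position: [0.515, 0.0223, -0.0254]
tcp_rot: [[0.106, 0.994, -0.0], [0.994, -0.106, 0.0], [0.0, -0.0, -1.0]]
force: [1.1, 0.3, -0.3]
opening: 0.385
grasp_force: 30.0
```

Run:
```python
from h import *
for n in("scene","top"):
    c=cap(n)
    for b in blobs(c,"green",8):
        p=np.array([ray(c,u,v,.005)[:2] for u,v in b[:,0]])*1000
        m=p.mean(0)
        if 440<m[0]<560 and -60<m[1]<200: print(n,m.round(1),p.min(0).round(),p.max(0).round())
    for b in blobs(c,"red",4):
        r=rect(c,b,.048)
        if r[0][1]<100: print("dot",np.round(r[0],1))
```

```text
scene [521.1  38.1] [504.  30.] [536.  44.]
```

The packer is in place. Releasing.

Emit:
servo_tool(
  targets=[
    {"offset":[0,0,0],"dr":[0,0,0]},
    {"offset":[0,0,0],"dr":[0,0,0]},
    {"offset":[0,0,0],"dr":[0,0,0]},
    {"offset":[0,0,0],"dr":[0,0,0]},
    {"offset":[0.003,0,-0.03],"dr":[0,0,0]},
    {"offset":[0.03,0,-0.07],"dr":[0,0,0]},
    {"offset":[0.07,0,-0.1],"dr":[0,0,0]},
    {"offset":[0.11,0,-0.12],"dr":[0,0,0]},
    {"offset":[0.15,0,-0.12],"dr":[0,0,0]},
    {"offset":[0.19,0,-0.12],"dr":[0,0,0]},
    {"offset":[0.22,0,-0.12],"dr":[0,0,0]},
    {"offset":[0.22,0,-0.12],"dr":[0,0,0]},
  ],
  gripper=-0.4,
)

```text
time_s: 11.68
position: [0.5396, 0.2483, 0.0957]
tcp_rot: [[0.1, 0.995, 0.005], [0.995, -0.1, 0.004], [0.005, 0.004, -1.0]]
force: [0.5, -0.8, -0.1]
opening: 0.699
grasp_force: 0.0
```

Run:
```python
from h import *
for n in("scene","top"):
    c=cap(n)
    for b in blobs(c,"green",8):
        p=np.array([ray(c,u,v,.005)[:2] for u,v in b[:,0]])*1000
        m=p.mean(0)
        if 440<m[0]<560 and -60<m[1]<200: 
            r=rect(c,b,.005);print(n,p.min(0).round(),p.max(0).round(),np.round(r[0],1),np.round(r[1],1),round(r[2],1))
    for k,z in(("red",.048),("orange",.010)):
      for b in blobs(c,k,4):
        r=rect(c,b,z)
        if r[0][1]<300 and r[0][0]>400: print(k,np.round(r[0],1),np.round(r[1],1),round(r[2],1))
print(bot.read_state()["position"])
```

```text
scene [496. -17.] [536.  44.] [516.   12.9] [59.9 34.3] 83.5
red [510.2 -29.6] [15.6 10. ] 57.2
top [496. -14.] [531.  37.] [512.6  11.9] [49.6 33.9] 82.6
red [506.5 -33.9] [14.1 11.8] 43.5
orange [614.2 149.5] [ 33.7 106.9] 4.3
[0.53788427 0.24271595 0.09456794]
```

The packer sits about 21 mm ahead of the foot and 1 mm off laterally, which is good. Now the wedge.

Run:
```python
from h import *
plan((.609,.282,.03),3.3)
```

```text
off [0.0464 0.0667 0.0646] dr [ 0.01  0.02 -9.17]
```

Emit:
servo_tool(
  targets=[
    {"offset":[0.023,0.033,0.02],"dr":[0,0,-5]},
    {"offset":[0.0464,0.0667,0.045],"dr":[0,0,-9.2]},
    {"offset":[0.0464,0.0667,0.0646],"dr":[0,0,-9.2]},
    {"offset":[0.0464,0.0667,0.0646],"dr":[0,0,-9.2]},
    {"offset":[0.0464,0.0667,0.0646],"dr":[0,0,-9.2]},
    {"offset":[0.0464,0.0667,0.0646],"dr":[0,0,-9.2]},
  ],
)

```text
time_s: 12.28
position: [0.6088, 0.2783, 0.03]
tcp_rot: [[-0.052, 0.999, -0.002], [0.999, 0.052, -0.001], [-0.001, -0.002, -1.0]]
force: [-0.4, -0.0, 1.0]
opening: 0.701
grasp_force: 0.0
```

Run:
```python
from h import *
plan((.609,.282,-.026),3.3)
```

```text
off [0.0037 0.0005 0.056 ] dr [-0.12  0.04 -0.3 ]
```

Emit:
servo_tool(
  targets=[
    {"offset":[0.003,0,0.025],"dr":[0,0,0]},
    {"offset":[0.003,0,0.042],"dr":[0,0,0]},
    {"offset":[0.003,0,0.05],"dr":[0,0,0]},
    {"offset":[0.003,0,0.0555],"dr":[0,0,0]},
    {"offset":[0.003,0,0.0555],"dr":[0,0,0]},
    {"offset":[0.003,0,0.0555],"dr":[0,0,0]},
  ],
)

```text
time_s: 12.78
position: [0.61, 0.2829, -0.0244]
tcp_rot: [[-0.054, 0.999, 0.001], [0.999, 0.054, 0.0], [0.0, 0.001, -1.0]]
force: [-0.0, 0.2, 0.4]
opening: 0.701
grasp_force: 0.0
```

Emit:
servo_tool(
  targets=[
    {"offset":[0,0,0],"dr":[0,0,0]},
    {"offset":[0,0,0],"dr":[0,0,0]},
    {"offset":[0,0,0],"dr":[0,0,0]},
    {"offset":[0,0,0],"dr":[0,0,0]},
    {"offset":[0,0,0],"dr":[0,0,0]},
    {"offset":[0,0,0],"dr":[0,0,0]},
    {"offset":[0,0,0],"dr":[0,0,0]},
  ],
  gripper=1,
)

```text
time_s: 13.37
position: [0.6096, 0.2831, -0.0251]
tcp_rot: [[-0.054, 0.999, 0.0], [0.999, 0.054, 0.0], [0.0, 0.0, -1.0]]
force: [-0.8, -0.0, 2.8]
opening: 0.408
grasp_force: 30.0
```

Emit:
servo_tool(
  targets=[
    {"offset":[0,0,-0.01],"dr":[0,0,0]},
    {"offset":[0,0,-0.02],"dr":[0,0,0]},
    {"offset":[0,0,-0.02],"dr":[0,0,0]},
  ],
)

```text
time_s: 13.62
position: [0.6114, 0.2836, -0.0029]
tcp_rot: [[-0.054, 0.999, 0.004], [0.999, 0.054, 0.001], [0.001, 0.004, -1.0]]
force: [0.4, 0.8, 0.2]
opening: 0.41
grasp_force: 30.0
```

Run:
```python
from h import *
plan((.5337,.2135,-.0055),-6.1)
```

```text
off [-0.0658 -0.0814  0.0021] dr [ 0.24 -0.08  9.2 ]
```

Emit:
servo_tool(
  targets=[
    {"offset":[-0.015,-0.018,0],"dr":[0,0,2]},
    {"offset":[-0.03,-0.037,0],"dr":[0,0,4]},
    {"offset":[-0.045,-0.055,0],"dr":[0,0,6]},
    {"offset":[-0.06,-0.073,0],"dr":[0,0,8]},
    {"offset":[-0.066,-0.08,0],"dr":[0,0,9.2]},
    {"offset":[-0.066,-0.08,0],"dr":[0,0,9.2]},
    {"offset":[-0.066,-0.08,0],"dr":[0,0,9.2]},
    {"offset":[-0.066,-0.08,0],"dr":[0,0,9.2]},
    {"offset":[-0.066,-0.08,0],"dr":[0,0,9.2]},
  ],
)

```text
time_s: 14.37
position: [0.5352, 0.2137, -0.0052]
tcp_rot: [[0.106, 0.994, 0.003], [0.994, -0.106, 0.001], [0.001, 0.003, -1.0]]
force: [-0.4, 0.2, 0.4]
opening: 0.405
grasp_force: 30.0
```

```bash
cat > m.py <<'E'
from h import *
import sys
zb=float(sys.argv[1])
for n in("scene","top"):
    c=cap(n); d=None
    for b in blobs(c,"red",4):
        r=rect(c,b,.048)
        if r[0][1]<100 and 450<r[0][0]<560: d=np.array(r[0])
    for b in blobs(c,"orange",20):
        p=np.array([ray(c,u,v,zb+.004)[:2] for u,v in b[:,0]])*1000
        r=cv2.minAreaRect(p.astype(np.float32)); print(n,"dot",d,np.round(r[0],1),np.round(r[1],1),round(r[2],1))
        if d is not None:
            a=np.radians(83.9); q=p-d; Y=q@[np.cos(a),np.sin(a)]; X=q@[np.sin(a),-np.cos(a)]
            print(" press frame: tip Y",np.percentile(Y,1).round(1))
            for y0 in range(int(Y.min())+4,int(Y.max())-4,15):
                k=abs(Y-y0)<4
                if k.sum()>1: print("  Y",y0,"X",X[k].min().round(1),X[k].max().round(1))
s=bot.read_state(); print(s["position"].round(4),s["force"].round(1)); p=s["position"][:2]*1000-[507.5,-31]
print("TCP press-frame from dot:",(p@[np.sin(a),-np.cos(a)]).round(1) if d is not None else "",(p@[np.cos(np.radians(83.9)),np.sin(np.radians(83.9))]).round(1))
E
python3 m.py .02
```

```text
top dot [507.30804443 -33.1200676 ] [521.3  94.9] [136.6  34.3] 83.7
 press frame: tip Y 60.8
  Y 64 X -13.9 13.8
  Y 79 X -15.4 15.7
  Y 94 X -16.6 14.5
  Y 109 X -14.7 16.7
  Y 124 X -15.9 15.2
  Y 139 X -16.8 17.4
  Y 154 X -15.2 15.9
  Y 169 X -16.4 14.7
  Y 184 X -14.5 16.9
[ 0.5344  0.2135 -0.0054] [-0.1 -0.2  0.3]
TCP press-frame from dot: 0.8 246.0
```

Emit:
servo_tool(
  targets=[
    {"offset":[0,0,0.006],"dr":[0,0,0]},
    {"offset":[0,0,0.011],"dr":[0,0,0]},
    {"offset":[0,0,0.0138],"dr":[0,0,0]},
    {"offset":[0,0,0.0143],"dr":[0,0,0]},
    {"offset":[0,0,0.0143],"dr":[0,0,0]},
    {"offset":[0,0,0.0143],"dr":[0,0,0]},
  ],
)

```text
time_s: 14.97
position: [0.5331, 0.2128, -0.0199]
tcp_rot: [[0.106, 0.994, -0.0], [0.994, -0.106, -0.0], [-0.0, -0.0, -1.0]]
force: [0.1, -0.2, -0.5]
opening: 0.406
grasp_force: 30.0
```

Emit:
servo_tool(
  targets=[
    {"offset":[-0.008,0,0],"dr":[0,0,0]},
    {"offset":[-0.018,0,0],"dr":[0,0,0]},
    {"offset":[-0.028,0,0],"dr":[0,0,0]},
    {"offset":[-0.038,0,0],"dr":[0,0,0]},
    {"offset":[-0.048,0,0],"dr":[0,0,0]},
    {"offset":[-0.056,0,0],"dr":[0,0,0]},
    {"offset":[-0.06,0,0],"dr":[0,0,0]},
    {"offset":[-0.064,0,0],"dr":[0,0,0]},
    {"offset":[-0.066,0,0],"dr":[0,0,0]},
    {"offset":[-0.066,0,0],"dr":[0,0,0]},
    {"offset":[-0.066,0,0],"dr":[0,0,0]},
  ],
)

```text
time_s: 15.88
position: [0.5263, 0.1473, -0.0197]
tcp_rot: [[0.106, 0.994, 0.0], [0.994, -0.106, 0.0], [0.0, 0.0, -1.0]]
force: [0.1, 0.3, -0.9]
opening: 0.404
grasp_force: 30.0
```

```bash
python3 m.py .005
```

```text
top dot [505.65774536 -33.07222748] [514.5  43.6] [112.1  33.7] 83.0
 press frame: tip Y 21.7
  Y 25 X -17.0 14.4
  Y 40 X -14.7 16.7
  Y 55 X -15.7 15.5
  Y 70 X -14.0 17.4
  Y 85 X -15.3 16.2
  Y 100 X -13.3 17.8
  Y 115 X -14.5 16.9
[ 0.5263  0.1476 -0.0197] [-0.3 -0.4 -0.6]
TCP press-frame from dot: -0.3 179.6
```

Well centred, with the tip just past the foot and no contact yet. I'll feed in slowly while watching the force.

Emit:
servo_tool(
  targets=[
    {"offset":[-0.002,0,0],"dr":[0,0,0]},
    {"offset":[-0.004,0,0],"dr":[0,0,0]},
    {"offset":[-0.006,0,0],"dr":[0,0,0]},
    {"offset":[-0.008,0,0],"dr":[0,0,0]},
    {"offset":[-0.008,0,0],"dr":[0,0,0]},
  ],
)

```text
time_s: 16.4
position: [0.5253, 0.1388, -0.0198]
tcp_rot: [[0.107, 0.994, -0.0], [0.994, -0.107, -0.0], [-0.0, -0.0, -1.0]]
force: [0.9, 0.6, -0.8]
opening: 0.407
grasp_force: 30.0
```

Emit:
servo_tool(
  targets=[
    {"offset":[-0.002,0,0],"dr":[0,0,0]},
    {"offset":[-0.004,0,0],"dr":[0,0,0]},
    {"offset":[-0.006,0,0],"dr":[0,0,0]},
    {"offset":[-0.006,0,0],"dr":[0,0,0]},
  ],
)

```text
time_s: 16.73
position: [0.5247, 0.1328, -0.0198]
tcp_rot: [[0.107, 0.994, -0.0], [0.994, -0.107, -0.0], [-0.0, -0.0, -1.0]]
force: [-0.4, 0.4, -0.6]
opening: 0.409
grasp_force: 30.0
```

Emit:
servo_tool(
  targets=[
    {"offset":[-0.002,0,0],"dr":[0,0,0]},
    {"offset":[-0.004,0,0],"dr":[0,0,0]},
    {"offset":[-0.006,0,0],"dr":[0,0,0]},
    {"offset":[-0.008,0,0],"dr":[0,0,0]},
    {"offset":[-0.008,0,0],"dr":[0,0,0]},
  ],
)

```text
time_s: 17.15
position: [0.5239, 0.1252, -0.0198]
tcp_rot: [[0.107, 0.994, 0.0], [0.994, -0.107, 0.0], [0.0, 0.0, -1.0]]
force: [-0.4, 0.3, -0.5]
opening: 0.407
grasp_force: 30.0
```

Emit:
servo_tool(
  targets=[
    {"offset":[-0.002,0,0],"dr":[0,0,0]},
    {"offset":[-0.004,0,0],"dr":[0,0,0]},
    {"offset":[-0.006,0,0],"dr":[0,0,0]},
    {"offset":[-0.008,0,0],"dr":[0,0,0]},
    {"offset":[-0.008,0,0],"dr":[0,0,0]},
  ],
)

```text
time_s: 17.57
position: [0.5229, 0.1192, -0.0198]
tcp_rot: [[0.109, 0.994, 0.0], [0.994, -0.109, 0.003], [0.003, -0.0, -1.0]]
force: [0.3, 9.5, -1.2]
opening: 0.409
grasp_force: 30.0
```

Contact at 9.5 N, which seats it well. I'll ease the command back to the measured position and let go.

Emit:
servo_tool(
  targets=[
    {"offset":[0.0015,0,0],"dr":[0,0,0]},
    {"offset":[0.0015,0,0],"dr":[0,0,0]},
  ],
)

```text
time_s: 17.73
position: [0.5226, 0.1193, -0.0199]
tcp_rot: [[0.107, 0.994, -0.001], [0.994, -0.107, 0.0], [0.0, -0.001, -1.0]]
force: [0.0, 4.1, -1.9]
opening: 0.407
grasp_force: 30.0
```

```bash
python3 m.py .005
```

```text
top dot [505.57504272 -36.38994598] [512.1  26.9] [84.4 33.7] 84.2
 press frame: tip Y 21.9
  Y 25 X -16.9 14.5
  Y 40 X -14.7 13.3
  Y 55 X -16.2 15.5
  Y 70 X -17.1 14.0
  Y 85 X -15.2 16.2
  Y 100 X -16.7 14.7
[ 0.5226  0.1193 -0.0199] [-0.7  5.5 -0.9]
TCP press-frame from dot: -0.9 151.1
```

```bash
cat > sh.py <<'E'
from h import *
for n,(u0,v0,u1,v1) in(("top",(322,155,402,225)),("scene",(228,150,285,240))):
    a=cv2.cvtColor(cv2.imread(f"pics/{n}.png"),cv2.COLOR_BGR2GRAY).astype(np.float32)
    b=cv2.cvtColor(cap(n)["color"],cv2.COLOR_RGB2GRAY).astype(np.float32)
    for nm,(p,q,r,s) in(("press",(u0,v0,u1,v1)),("ref",(430,170,600,310) if n=="top" else (60,110,220,300))):
        w=cv2.createHanningWindow((r-p,s-q),cv2.CV_32F); print(n,nm,cv2.phaseCorrelate(a[q:s,p:r],b[q:s,p:r],w))
E
python3 sh.py
```

```text
top press ((0.5924915983999668, 0.20018341782287052), 0.9947132866415712)
top ref ((-0.006198134068284844, 0.036531518166171395), 0.9213327837579044)
scene press ((-0.7117485915876856, -0.16958428620262822), 1.0394953650015373)
scene ref ((0.01127174906429218, 0.003639358441859031), 0.996388141810894)
```

The press has shifted about 2 mm, inside the 3 mm limit, so there must be no more pushing. Releasing and retreating.

Emit:
servo_tool(
  targets=[
    {"offset":[0.0005,0,0],"dr":[0,0,0]},
    {"offset":[0.0005,0,0],"dr":[0,0,0]},
    {"offset":[0.0005,0,0],"dr":[0,0,0]},
    {"offset":[0.0005,0,0],"dr":[0,0,0]},
    {"offset":[0.0005,0,0],"dr":[0,0,0]},
    {"offset":[0.0005,0,-0.02],"dr":[0,0,0]},
    {"offset":[0.0005,0,-0.06],"dr":[0,0,0]},
    {"offset":[0.0005,0,-0.1],"dr":[0,0,0]},
    {"offset":[0.0005,0,-0.13],"dr":[0,0,0]},
    {"offset":[0.0005,0,-0.13],"dr":[0,0,0]},
  ],
  gripper=-0.3,
)

```text
time_s: 18.77
position: [0.5279, 0.1194, 0.1163]
tcp_rot: [[0.106, 0.994, 0.013], [0.994, -0.106, 0.0], [0.001, 0.013, -1.0]]
force: [0.5, 0.4, 0.3]
opening: 0.647
grasp_force: 0.0
```

```bash
python3 m.py .005; python3 sh.py
python3 - <<'E'
from h import *
for n in("scene","top"):
    c=cap(n)
    for b in blobs(c,"green",4):
        p=np.array([ray(c,u,v,.005)[:2] for u,v in b[:,0]])*1000
        if 440<p.mean(0)[0]<560 and -60<p.mean(0)[1]<200: print(n,"green",p.min(0).round(),p.max(0).round())
E
```

```text
top dot [505.57504272 -36.38994598] [512.3  30.5] [92.1 34.2] 83.2
 press frame: tip Y 22.0
  Y 25 X -16.6 14.5
  Y 40 X -14.7 13.3
  Y 55 X -16.2 15.5
  Y 70 X -17.4 14.0
  Y 85 X -15.2 16.2
  Y 100 X -16.7 14.7
[0.5242 0.1192 0.1117] [-0.4  0.8 -0.5]
TCP press-frame from dot: 0.7 151.1
top press ((0.5525018860629274, 0.16377767743157534), 0.9930583941439788)
top ref ((0.058552823186801106, 0.04558165199478026), 0.9285048808580564)
scene press ((-0.6823627444600824, -0.1981170411252151), 1.0319851486771194)
scene ref ((0.001490513671797089, -0.0008386828244226763), 0.996610111494859)
```

Run:
```python
from h import *
plan((.5047,-.0287,.05),-6.1)
```

```text
off [-0.1488 -0.001   0.0587] dr [-0.21  0.03 -0.01]
```

Emit:
servo_tool(
  targets=[
    {"offset":[-0.03,-0.001,0],"dr":[0,0,0]},
    {"offset":[-0.06,-0.001,0],"dr":[0,0,0]},
    {"offset":[-0.09,-0.001,0],"dr":[0,0,0]},
    {"offset":[-0.12,-0.001,0],"dr":[0,0,0]},
    {"offset":[-0.14,-0.001,0],"dr":[0,0,0]},
    {"offset":[-0.149,-0.001,0],"dr":[0,0,0]},
    {"offset":[-0.149,-0.001,0],"dr":[0,0,0]},
    {"offset":[-0.149,-0.001,0],"dr":[0,0,0]},
    {"offset":[-0.149,-0.001,0.015],"dr":[0,0,0]},
    {"offset":[-0.149,-0.001,0.035],"dr":[0,0,0]},
    {"offset":[-0.149,-0.001,0.05],"dr":[0,0,0]},
    {"offset":[-0.149,-0.001,0.058],"dr":[0,0,0]},
    {"offset":[-0.149,-0.001,0.058],"dr":[0,0,0]},
    {"offset":[-0.149,-0.001,0.058],"dr":[0,0,0]},
    {"offset":[-0.149,-0.001,0.058],"dr":[0,0,0]},
  ],
  gripper=1,
)

```text
time_s: 20.32
position: [0.507, -0.0282, 0.0528]
tcp_rot: [[0.105, 0.994, 0.001], [0.994, -0.105, -0.0], [-0.0, 0.001, -1.0]]
force: [0.2, 0.5, -0.8]
opening: 0.009
grasp_force: 0.0
```

Emit:
servo_tool(
  targets=[
    {"offset":[0,0,0.006],"dr":[0,0,0]},
    {"offset":[0,0,0.013],"dr":[0,0,0]},
    {"offset":[0,0,0.019],"dr":[0,0,0]},
    {"offset":[0,0,0.024],"dr":[0,0,0]},
    {"offset":[0,0,0.027],"dr":[0,0,0]},
    {"offset":[0,0,0.028],"dr":[0,0,0]},
    {"offset":[0,0,0.0285],"dr":[0,0,0]},
    {"offset":[0,0,0.0285],"dr":[0,0,0]},
  ],
)

```text
time_s: 20.98
position: [0.5064, -0.0288, 0.0236]
tcp_rot: [[0.106, 0.994, -0.0], [0.994, -0.106, 0.0], [0.0, -0.0, -1.0]]
force: [0.4, -0.2, 1.1]
opening: 0.002
grasp_force: 0.0
```

Emit:
servo_tool(
  targets=[
    {"offset":[0,0,0.0005],"dr":[0,0,0]},
    {"offset":[0,0,0.001],"dr":[0,0,0]},
    {"offset":[0,0,0.0015],"dr":[0,0,0]},
    {"offset":[0,0,0.002],"dr":[0,0,0]},
    {"offset":[0,0,0.0025],"dr":[0,0,0]},
    {"offset":[0,0,0.003],"dr":[0,0,0]},
    {"offset":[0,0,0.0035],"dr":[0,0,0]},
    {"offset":[0,0,0.0035],"dr":[0,0,0]},
  ],
)

```text
time_s: 21.65
position: [0.5064, -0.0287, 0.0202]
tcp_rot: [[0.106, 0.994, -0.0], [0.994, -0.106, 0.0], [0.0, -0.0, -1.0]]
force: [0.1, -0.0, -0.3]
opening: 0.006
grasp_force: 0.0
```

Emit:
servo_tool(
  targets=[
    {"offset":[0,0,0.0005],"dr":[0,0,0]},
    {"offset":[0,0,0.001],"dr":[0,0,0]},
    {"offset":[0,0,0.0015],"dr":[0,0,0]},
    {"offset":[0,0,0.0015],"dr":[0,0,0]},
  ],
)

```text
time_s: 21.98
position: [0.5064, -0.0287, 0.019]
tcp_rot: [[0.106, 0.994, 0.0], [0.994, -0.106, -0.0], [-0.0, 0.0, -1.0]]
force: [-0.4, 0.4, 3.7]
opening: 0.003
grasp_force: 1.6
```

Contact at 3.7 N. A little more, then hold.

Emit:
servo_tool(
  targets=[
    {"offset":[0,0,0.0004],"dr":[0,0,0]},
    {"offset":[0,0,0.0008],"dr":[0,0,0]},
    {"offset":[0,0,0.001],"dr":[0,0,0]},
    {"offset":[0,0,0.001],"dr":[0,0,0]},
    {"offset":[0,0,0.001],"dr":[0,0,0]},
    {"offset":[0,0,0.001],"dr":[0,0,0]},
  ],
)

```text
time_s: 22.48
position: [0.5064, -0.0287, 0.019]
tcp_rot: [[0.106, 0.994, 0.001], [0.994, -0.106, -0.0], [-0.0, 0.001, -1.0]]
force: [-1.6, -0.1, 12.0]
opening: 0.003
grasp_force: 5.7
```

It holds 12 N with no sink. I'll hold briefly, then lift off.

Emit:
servo_tool(
  targets=[
    {"offset":[0,0,0],"dr":[0,0,0]},
    {"offset":[0,0,0],"dr":[0,0,0]},
    {"offset":[0,0,-0.001],"dr":[0,0,0]},
    {"offset":[0,0,-0.003],"dr":[0,0,0]},
    {"offset":[0,0,-0.01],"dr":[0,0,0]},
    {"offset":[0,0,-0.03],"dr":[0,0,0]},
    {"offset":[0,0,-0.06],"dr":[0,0,0]},
    {"offset":[0.03,0,-0.09],"dr":[0,0,0]},
    {"offset":[0.06,0,-0.11],"dr":[0,0,0]},
    {"offset":[0.09,0,-0.12],"dr":[0,0,0]},
    {"offset":[0.1,0,-0.12],"dr":[0,0,0]},
    {"offset":[0.1,0,-0.12],"dr":[0,0,0]},
    {"offset":[0.1,0,-0.12],"dr":[0,0,0]},
  ],
)

```text
time_s: 23.57
position: [0.5163, 0.0707, 0.1373]
tcp_rot: [[0.105, 0.995, -0.001], [0.995, -0.105, -0.001], [-0.001, -0.001, -1.0]]
force: [0.6, 0.6, -0.9]
opening: 0.006
grasp_force: 0.0
```

```bash
python3 sh.py; python3 m.py .005 | head -4
python3 - <<'E'
from rig import ticket
print(ticket.hand_in())
E
```

```text
top press ((0.5429912511381758, 0.13969261317044612), 1.03370674153169)
top ref ((0.016347812848579224, 0.02585702749132679), 0.9357283027083786)
scene press ((-0.712949562359622, -0.17727992949561155), 1.0310884246119747)
scene ref ((0.002765635557196333, -0.0032718991243996243), 0.9956944167613984)
top dot [505.57504272 -36.38994598] [509.1   1.5] [30.6 34.3] 88.9
 press frame: tip Y 21.7
  Y 25 X -16.6 14.5
  Y 40 X -14.7 13.3
the job is handed in; nothing more can be done
None
```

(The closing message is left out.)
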